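# Stack the keyed bead tray on the bead box

### The job

At the craft table, put the bead tray with the green grip on top of the open blue bead box, turned so that its broad green lug drops into the box's broad notch and its slim lug into the slim notch, and let go with the tray sitting flush on the rim. Leave the orange-gripped tray and the glass bottle where they stand.

Things in the scene. Friction and masses are not known exactly. Their poses are not given: they have to be found in the camera images.
- tray_grip (a point): Centre of the green grip bar (70 x 14 mm in x, y; 36 high) of the loose white tray (0.2-0.42 kg), 72 mm above its underside, 40 above the top of its 152 x 120 mm body. Green lugs stick out to x = +-92 mm: broad (44 mm) at +x, slim (12) at -x, reaching from the underside up to the flange, whose underside is at 16 mm; tub between them 100 x 68 mm. z up; +x points away from robot +-30 deg.
- box: Blue open bead box, fixed: 136 x 104 mm (x, y), 60 high, walls 6. Origin: centre of underside, z up. Rim notches mid-wall, 18 deep: broad (68 mm) in the +x end, slim (36) in the -x end; +x points away from robot +-26 deg. Green tray seated (tub in the mouth, lugs in notches with 12 mm play each side, flange on rim, x axes alike): tray_grip 116 mm above origin. End for end it does not go in.
- spare_grip (a point): Centre of the grip of the other white tray, to be left alone: same shape and size as the green-gripped one, but with an orange grip and two orange lugs, both 44 mm wide, so that it does not fit the box. 72 mm above its underside; z up, x along the grip.
- bottle_mid (a point): Middle of a clear glass milk bottle, to be left alone: 64 mm in diameter, 150 mm high, standing upright beyond the trays and the box; the point is 75 mm above its underside.
Things that resemble listed ones, but are neither listed nor needed, are in the scene too. Leave any brown or red look-alike of the part that bears tray_grip alone.

How it is judged:
By the outcome, as a careful person would: the job done as asked, in the order asked, and still so for the second after the job is handed in, with the robot touching nothing.
It also fails if it takes over 38 s, if anything falls off the work surface, if the arm or the gripper's body presses on something with over 40 N, if the wrist force passes 120 N, or if a joint passes its speed limit or range.

### The arm

A 6-joint arm with a two-finger parallel gripper is mounted at the origin on the work surface. World frame = base frame: x ahead of the robot, y to its left, z up, the work surface at z = 0. Lengths are in m, angles in rad, forces in N, time in s.
With the tool pointing down it reaches from about 0.275 to 0.85 m from the base axis. Payload 5.2 kg.
Tool frame: the origin (TCP) lies on the centre line of the jaws, within the pads' length; the fingertips stand 22 mm ahead of it and the grasp point (between the pads) lies 3 mm ahead of it; z points along the fingers, y is the direction in which the jaws open and shut (so a half turn about z gives the same grasp; the last joint's range is limited). The gripper opens to 85 mm and grips with 20 to 120 N. Pads are 22 mm wide; open, the fingers measure 114 mm over their backs; the gripper's body (76 mm by 85 mm) begins 54 mm behind the grasp point. The pads swing forward as they close: fully open they stand 13 mm farther back than shut.
Start: joints at [-1.43, 0.259, 1.535, -0, 1.348, -0.203], TCP at [0.185, -0.518, 0.253] pointing down, gripper open.
Joint ranges: [-3.14, 3.14], [-0.91, 2.08], [0.19, 2.58], [-1.22, 4.36], [0.22, 2.71], [-3.12, 3.12]. Speed limits (rad/s): [2.57, 2.57, 3.14, 3.14, 3.14, 3.14].

### API

Orientations are given as [roll, pitch, yaw] about the fixed x, y, z axes, in that order (R = Rz(yaw) Ry(pitch) Rx(roll)).
In Python, from station import ctrl gives the robot as it stands.
- The arm moves only by the tool play_rows, never from a script. Its argument "rows" is a list of rows, each an object with "slide": the shift along the tool's x, y, z in cm, a list of three; "twist": the turn, a rotation vector about the tool's x, y, z in degrees, a list of three; "grip": the finger opening in cm, from 0 to 8.54. In form: [{"slide": [dx, dy, dz], "twist": [ax, ay, az], "grip": grip}, ...]. A call has exactly 10 rows; each row shifts and turns the commanded pose from where the row before left it, along the tool's axes as they then stand; what a row does not reach is not made up. A row lasts 1/8 s, in which the tool goes at most 62.5 mm and 10.7 degrees, less where a joint would pass 70% of its speed; a pose out of reach is approached as far as the arm can. A call with a gripper value outside its range is refused whole. The fingers move at their own pace and stop on an object; "newtons" is the grip in N (left out, the last holds). Time passes only in rows, so rows that do not move let the fingers close, or fill a call up. It gives the time, the measured TCP pose, the force and the opening at its end, in the units of the state.
- ctrl.get_state(): the state, without advancing time (a new reading comes with each control period).
- ctrl.read_camera(name): name is "side" or "top" or "wrist"; returns the picture (420x560x3 uint8, red, green, blue); there is no depth.
- ctrl.camera_model(name): a dict with "vertical_fov" (degrees; the focal length in pixels is half the picture's height over the tangent of half this angle, whatever the lens; pixels are square), "cx", "cy" (the principal point, pixels), "camera_from_world" (4x4, takes a point from world to camera coordinates). Camera axes: x right, y up, looking along -z (the intrinsics and any distortion apply to the point x, -y, -z); pixel columns grow to the right and rows downward; lengths in m; the calibration is good to about 2 mm. A picture is of the moment at which its call begins: read the wrist's pose just before it. camera_model takes no time and is no camera call; for the wrist camera it gives the pose at the moment of the call.
- ctrl.hand_in(): hands the job in, once; it reports no verdict.
The state is a dict: "time": time; "joints": joint angles; "qd": joint speeds; "joint_torque": joint torques, N m; "eef_pos": TCP position; "eef_rot": TCP orientation; "force": force on the tool from outside, world axes, zero at the start; "torque": the same for the moment, N m; "width": opening from 0.0 (shut) to 1.0 (fully open).
Only numpy, scipy, OpenCV 4.12 (cv2) and the standard library are available. Lean on these libraries where they do the work, as an engineer would, in place of code of your own. Each camera call takes 0.05 s, during which the arm holds its last target.

## Working session

There is one attempt and no reset: what is moved stays moved. The work goes in short steps, Python scripts to look and compute and a tool call to move; the robot and the scene stay as the last step left them, time stands still between calls to the robot, and variables do not carry over. Pictures are saved under pics/ and viewed, and the job is handed in when it is done.

Besides the shell and the picture viewer there is one more tool, called after "Emit:" as name(argument=value, ...), one argument or row to a line, values as JSON. play_rows: Moves the arm, as the interface text tells. Its arguments: {"type":"object","properties":{"rows":{"type":"array","items":{"type":"object","properties":{"slide":{"type":"array","items":{"type":"number"}},"twist":{"type":"array","items":{"type":"number"}},"grip":{"type":"number"}}}},"newtons":{"type":"number"}},"required":["rows"]}

```bash
mkdir -p pics; ls; python3 - <<'E'
from station import ctrl
import cv2,json
for n in("side","top","wrist"):
    m=ctrl.camera_model(n);print(n,m)
    cv2.imwrite(f"pics/{n}0.png",ctrl.read_camera(n)[:,:,::-1])
print(ctrl.get_state())
E
```

```text
pics
side {'vertical_fov': 54.32470342286188, 'cx': 284.3564974282364, 'cy': 218.0307391240716, 'camera_from_world': array([[-0.84650543, -0.5322335 , -0.01249247,  0.44013767],
       [ 0.40581632, -0.66027454,  0.63194196, -0.25325093],
       [-0.34458914,  0.52987266,  0.77491502, -0.96837474],
       [ 0.        ,  0.        ,  0.        ,  1.        ]])}
top {'vertical_fov': 45.7199484182696, 'cx': 273.9025614896213, 'cy': 208.53788137165736, 'camera_from_world': array([[ 0.00564143, -0.99996812,  0.00565183, -0.02272852],
       [ 0.999008  ,  0.0058855 ,  0.04414046, -0.50016107],
       [-0.04417232,  0.00539721,  0.99900935, -1.25116074],
       [ 0.        ,  0.        ,  0.        ,  1.        ]])}
wrist {'vertical_fov': 69.65780130226321, 'cx': 275.87743264431293, 'cy': 208.07463534583667, 'camera_from_world': array([[ 0.33712483, -0.94145876, -0.00150049, -0.54850276],
       [ 0.89248361,  0.32009398, -0.3178252 ,  0.04106889],
       [ 0.29969961,  0.1058076 ,  0.94814814, -0.38166174],
       [ 0.        ,  0.        ,  0.        ,  1.        ]])}
{'time': 0.15, 'joints': array([-1.42981597e+00,  2.59179872e-01,  1.53580639e+00, -1.05341866e-05,
        1.34801393e+00, -2.02820922e-01]), 'qd': array([ 9.55583493e-05, -2.02598613e-03, -2.94937667e-03, -1.51156991e-04,
       -1.64232390e-03, -1.04874112e-03]), 'joint_torque': array([ 2.02839503e-03, -4.46384168e+01, -2.90822804e+01, -2.74108670e-04,
        8.20078509e-03, -1.36527726e-05]), 'eef_pos': array([ 0.18534307, -0.51744127,  0.25267351]), 'eef_rot': array([-3.14021189e+00, -2.73465651e-04,  3.43803420e-01]), 'force': array([ 0.77063791, -0.65824801, -0.1312999 ]), 'torque': array([ 0.02367891, -0.03081248, -0.00980716]), 'width': 0.9992654973736989}
```

View pics/top0.png

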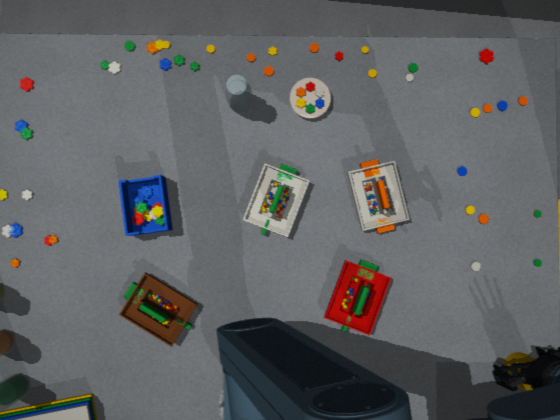

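View pics/side0.png

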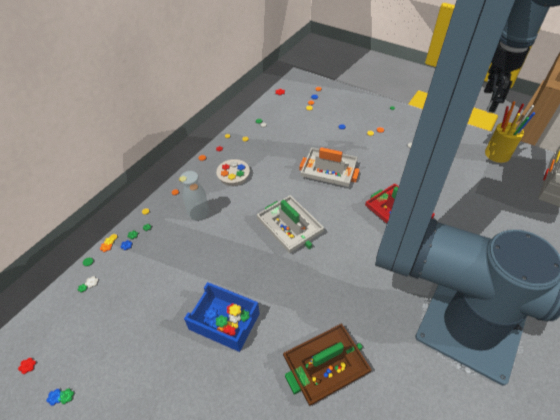

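View pics/wrist0.png

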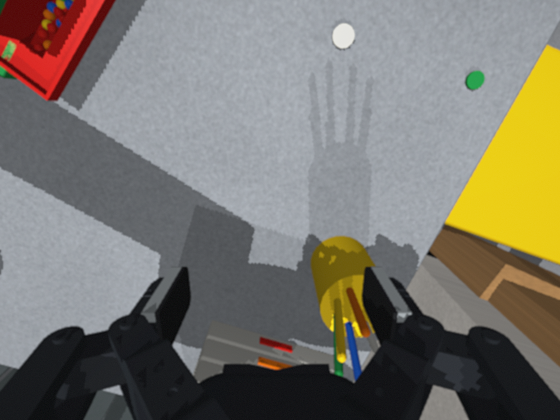

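```bash
python3 - <<'E'
import cv2
im=cv2.imread("pics/top0.png")
a=cv2.resize(im[155:245,230:320],None,fx=6,fy=6,interpolation=cv2.INTER_CUBIC)
b=cv2.resize(im[160:250,105:195],None,fx=6,fy=6,interpolation=cv2.INTER_CUBIC)
cv2.imwrite("pics/tr.png",a);cv2.imwrite("pics/bx.png",b)
s=cv2.imread("pics/side0.png")
cv2.imwrite("pics/sz.png",cv2.resize(s[180:360,170:340],None,fx=3.3,fy=3.3,interpolation=cv2.INTER_CUBIC))
E
```

```text
(no output)
```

View pics/tr.png

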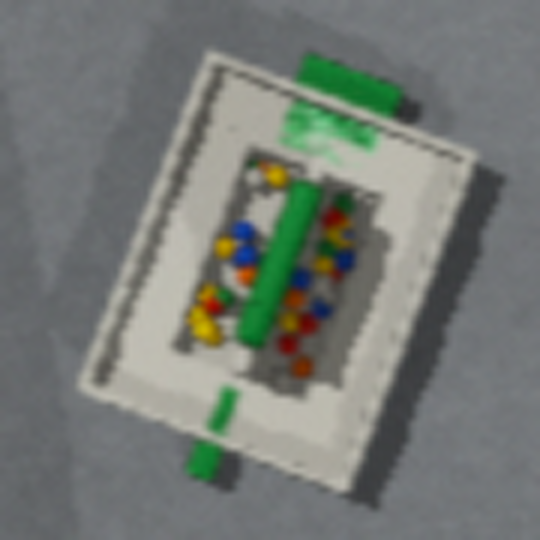

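View pics/bx.png

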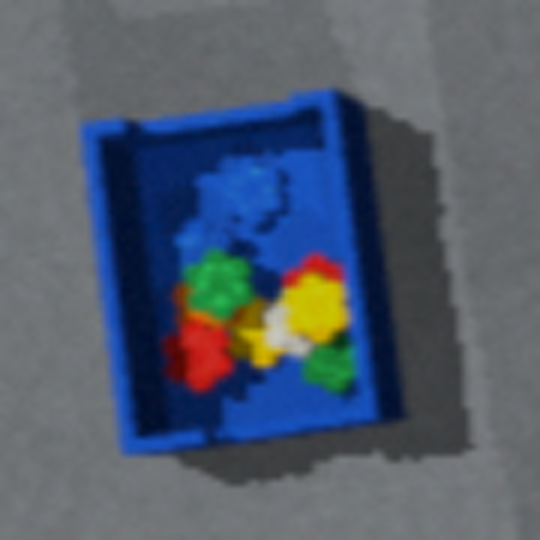

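View pics/sz.png

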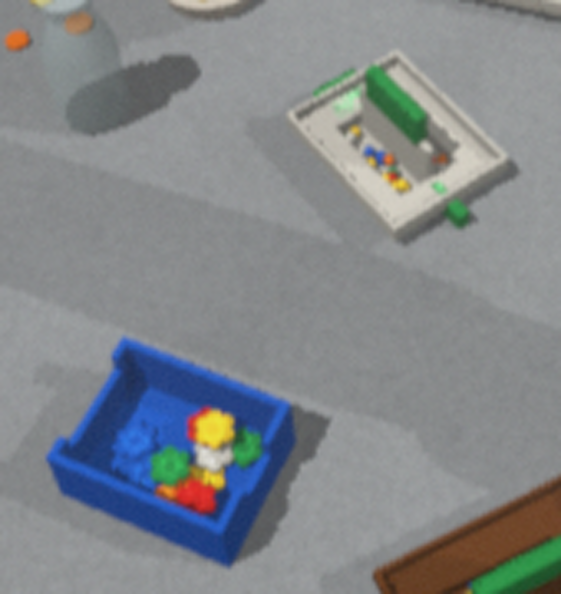

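```bash
cat > h.py <<'E'
import numpy as np
from scipy.optimize import least_squares
from station import ctrl
def proj(n,P,m=None):
    m=m or ctrl.camera_model(n);T=m["camera_from_world"];P=np.atleast_2d(P)
    c=P@T[:3,:3].T+T[:3,3];f=210/np.tan(np.radians(m["vertical_fov"]/2))
    return np.c_[m["cx"]+f*c[:,0]/-c[:,2],m["cy"]-f*c[:,1]/-c[:,2]]
def unproj(n,uv,z,m=None):
    m=m or ctrl.camera_model(n);T=m["camera_from_world"];f=210/np.tan(np.radians(m["vertical_fov"]/2))
    d=np.array([(uv[0]-m["cx"])/f,-(uv[1]-m["cy"])/f,-1]);R=T[:3,:3]
    o=-R.T@T[:3,3];d=R.T@d;return o+d*(z-o[2])/d[2]
def w(p,L):
    x,y,a=p;c,s=np.cos(a),np.sin(a);L=np.array(L,float)
    return np.c_[x+c*L[:,0]-s*L[:,1],y+s*L[:,0]+c*L[:,1],L[:,2]]
def fit(views,p0):
    # views: (cam, model, local pts, pixels)
    f=lambda p:np.concatenate([(proj(n,w(p,L),m)-U).ravel() for n,m,L,U in views])
    r=least_squares(f,p0);return r.x,f(r.x)
E
python3 - <<'E'
from h import *
up=lambda U,o,k:(np.array(U)+.5)/k-.5+np.array(o)
b=lambda X,Y,z:[[X,Y,z],[X,-Y,z],[-X,-Y,z],[-X,Y,z]]
tt=up([(210,53),(478,155),(350,492),(82,385)],(230,155),6)
bt=up([(82,123),(335,90),(375,420),(125,453)],(105,160),6)
bs=up([(50,455),(123,340),(293,408),(232,562)],(170,180),3.3)
ts=up([(290,113),(396,52),(515,160),(400,233)],(170,180),3.3)
bs[3]=up([(232,515)],(170,180),3.3) if 0 else bs[3]
for nm,L,t,s,z in(("tray",b(.076,.06,.032),tt,ts,0),("box",b(.068,.052,.06),bt,bs,0)):
    p,r=fit([("top",None,L,t)],[.5,0,0]);print(nm,"top",p,np.degrees(p[2]),r.round(1))
    q,r=fit([("side",None,L[:3],s[:3])],p);print(nm,"side",q,np.degrees(q[2]),r.round(1))
g=up([(307,190),(252,335)],(230,155),6)
print([unproj("top",u,.09) for u in g])
print(unproj("top",(236,80),.15),unproj("top",(382,196),.09))
E
```

```text
tray top [ 0.5214361  -0.0255075  -0.36213313] -20.7487000344581 [ 0.2 -0.6  0.3 -0.4 -0.1  0.3 -0.5  0.7]
tray side [ 0.51420422 -0.02422045 -0.35496962] -20.33826136664994 [-0.4  0.8  1.1 -0.2 -0.6 -0.6]
box top [0.50543405 0.29946552 0.14002715] 8.022964852575337 [-0.1 -0.1  0.1 -0.2  0.4  0.  -0.5  0.3]
box side [0.49913656 0.30092332 0.13198056] 7.561928924343532 [-1.   1.1  1.  -0.8  0.  -0.4]
[array([ 0.5499981 , -0.03541833,  0.09      ]), array([ 0.49229646, -0.0139346 ,  0.09      ])]
[0.78698338 0.06897968 0.15      ] [ 0.52819516 -0.27664507  0.09      ]
```

Emit:
play_rows(
  rows=[
    {"slide": [4, -2.92, 0], "twist": [0, 0, 0], "grip": 8.5},
    {"slide": [4, -2.92, 0], "twist": [0, 0, 0], "grip": 8.5},
    {"slide": [4, -2.92, 0], "twist": [0, 0, 0], "grip": 8.5},
    {"slide": [4, -2.92, 0], "twist": [0, 0, 0], "grip": 8.5},
    {"slide": [4, -2.92, 0], "twist": [0, 0, 0], "grip": 8.5},
    {"slide": [4, -2.92, 0], "twist": [0, 0, 0], "grip": 8.5},
    {"slide": [4, -2.92, 0], "twist": [0, 0, 0], "grip": 8.5},
    {"slide": [4, -2.92, 0], "twist": [0, 0, 0], "grip": 8.5},
    {"slide": [4, -2.92, 0], "twist": [0, 0, 0], "grip": 8.5},
    {"slide": [4, -2.92, 0], "twist": [0, 0, 0], "grip": 8.5},
  ],
  newtons=40,
)

```text
time: 1.4
eef_pos: [0.4642, -0.1065, 0.2532]
eef_rot: [3.142, 0.0, 0.344]
force: [0.8, -0.4, 0.2]
width: 0.996
```

Emit:
play_rows(
  rows=[
    {"slide": [4, -2.92, 0], "twist": [0, 0, 0], "grip": 8.5},
    {"slide": [4, -2.92, 0], "twist": [0, 0, 0], "grip": 8.5},
    {"slide": [0, 0, 0], "twist": [0, 0, 8], "grip": 8.5},
    {"slide": [0, 0, 0], "twist": [0, 0, 8], "grip": 8.5},
    {"slide": [0, 0, 0], "twist": [0, 0, 8], "grip": 8.5},
    {"slide": [0, 0, 0], "twist": [0, 0, 8], "grip": 8.5},
    {"slide": [0, 0, 0], "twist": [0, 0, 8.2], "grip": 8.5},
    {"slide": [0, 0, 0], "twist": [0, 0, 0], "grip": 8.5},
    {"slide": [0, 0, 0], "twist": [0, 0, 0], "grip": 8.5},
    {"slide": [0, 0, 0], "twist": [0, 0, 0], "grip": 8.5},
  ],
)

```text
time: 2.65
eef_pos: [0.5192, -0.0261, 0.2533]
eef_rot: [3.142, 0.0, -0.356]
force: [-0.2, -0.7, 0.3]
width: 0.993
```

```bash
python3 - <<'E'
from h import *
import cv2
s=ctrl.get_state();m=ctrl.camera_model("wrist");im=ctrl.read_camera("wrist")[:,:,::-1].copy()
np.savez("w1.npz",im=im,**{k:m[k] for k in m})
print(s["time"],s["eef_pos"],s["eef_rot"],s["width"])
cv2.imwrite("pics/w1.png",im)
t=ctrl.read_camera("top")[:,:,::-1];cv2.imwrite("pics/t1.png",t)
# predicted
b=lambda X,Y,z:[[X,Y,z],[X,-Y,z],[-X,-Y,z],[-X,Y,z]]
for p in([.5214,-.0255,-.362],[.5142,-.0242,-.355]):
    print(proj("wrist",w(p,b(.076,.06,.032)),m).round(0).tolist(), proj("wrist",w(p,b(.035,.007,.09)),m).round(0).tolist())
E
```

```text
2.65 [ 0.51917848 -0.02613663  0.25326053] [ 3.14158430e+00  1.26068875e-04 -3.56328248e-01] 0.9930041302241698
[[220.0, 110.0], [331.0, 111.0], [323.0, 240.0], [227.0, 239.0]] [[268.0, 157.0], [283.0, 157.0], [282.0, 226.0], [268.0, 226.0]]
[[221.0, 118.0], [332.0, 117.0], [325.0, 245.0], [229.0, 245.0]] [[269.0, 165.0], [284.0, 165.0], [283.0, 233.0], [270.0, 233.0]]
```

View pics/w1.png

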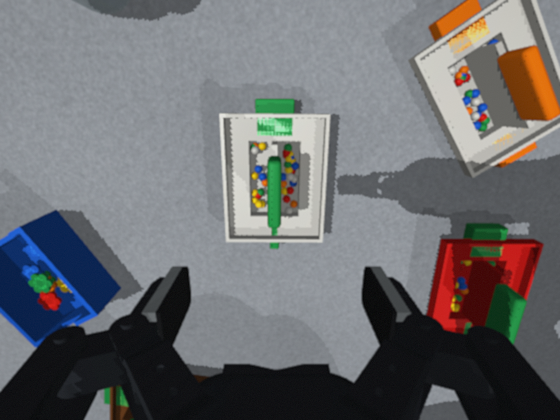

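Emit:
play_rows(
  rows=[
    {"slide": [-0.1, -0.1, 2], "twist": [0, 0, 0], "grip": 8.5},
    {"slide": [0, 0, 2.5], "twist": [0, 0, 0], "grip": 8.5},
    {"slide": [0, 0, 2.5], "twist": [0, 0, 0], "grip": 8.5},
    {"slide": [0, 0, 2.5], "twist": [0, 0, 0], "grip": 8.5},
    {"slide": [0, 0, 2.5], "twist": [0, 0, 0], "grip": 8.5},
    {"slide": [0, 0, 2.3], "twist": [0, 0, 0], "grip": 7},
    {"slide": [0, 0, 1.5], "twist": [0, 0, 0], "grip": 5},
    {"slide": [0, 0, 1], "twist": [0, 0, 0], "grip": 4},
    {"slide": [0, 0, 1], "twist": [0, 0, 0], "grip": 4},
    {"slide": [0, 0, 0], "twist": [0, 0, 0], "grip": 4},
  ],
)

```text
time: 4.0
eef_pos: [0.5184, -0.0248, 0.0749]
eef_rot: [3.142, 0.001, -0.358]
force: [-0.6, -0.1, -0.4]
width: 0.47
```

```bash
python3 - <<'E'
from h import *
import cv2
print(ctrl.get_state()["eef_pos"],ctrl.get_state()["width"],ctrl.get_state()["force"])
cv2.imwrite("pics/w2.png",ctrl.read_camera("wrist")[:,:,::-1])
E
```

```text
[ 0.51838157 -0.02478177  0.07490268] 0.46975172329922155 [-0.56058888 -0.10381318 -0.40258335]
```

View pics/w2.png

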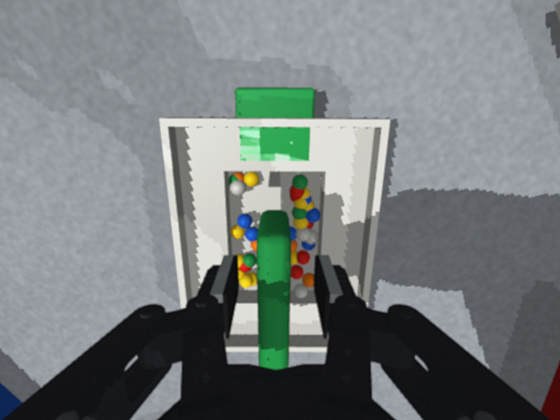

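Emit:
play_rows(
  rows=[
    {"slide": [0, 0, 0], "twist": [0, 0, 0], "grip": 0},
    {"slide": [0, 0, 0], "twist": [0, 0, 0], "grip": 0},
    {"slide": [0, 0, 0], "twist": [0, 0, 0], "grip": 0},
    {"slide": [0, 0, 0], "twist": [0, 0, 0], "grip": 0},
    {"slide": [0, 0, 0], "twist": [0, 0, 0], "grip": 0},
    {"slide": [0, 0, 0], "twist": [0, 0, 0], "grip": 0},
    {"slide": [0, 0, -0.5], "twist": [0, 0, 0], "grip": 0},
    {"slide": [0, 0, -1], "twist": [0, 0, 0], "grip": 0},
    {"slide": [0, 0, -1], "twist": [0, 0, 0], "grip": 0},
    {"slide": [0, 0, 0], "twist": [0, 0, 0], "grip": 0},
  ],
  newtons=60,
)

```text
time: 5.3
eef_pos: [0.5193, -0.0251, 0.1014]
eef_rot: [-3.141, -0.002, -0.358]
force: [0.3, 0.5, -2.8]
width: 0.154
```

```bash
python3 - <<'E'
from h import *
import cv2
s=ctrl.get_state();print(s["eef_pos"],s["eef_rot"],s["width"],s["force"],s["torque"])
cv2.imwrite("pics/w3.png",ctrl.read_camera("wrist")[:,:,::-1])
cv2.imwrite("pics/s3.png",ctrl.read_camera("side")[:,:,::-1])
E
```

```text
[ 0.51934232 -0.02508102  0.10140408] [-3.14144191e+00 -2.17609354e-03 -3.57863510e-01] 0.15430993115288702 [ 0.34092379  0.54672611 -2.79380774] [ 0.01426353 -0.02774367  0.011924  ]
```

View pics/w3.png

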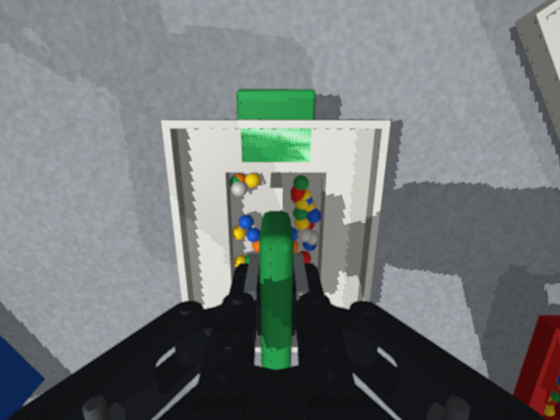

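View pics/s3.png

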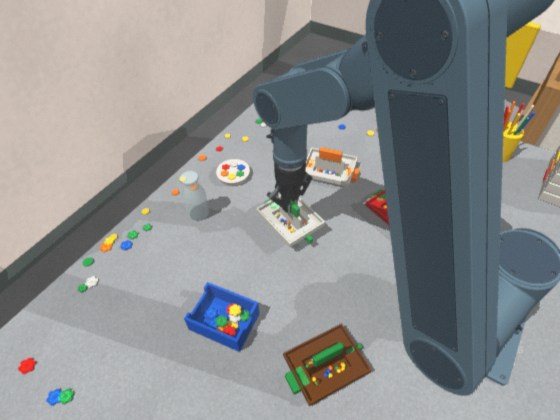

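Emit:
play_rows(
  rows=[
    {"slide": [0, 0, -1.5], "twist": [0, 0, 0], "grip": 0},
    {"slide": [0, 0, -3], "twist": [0, 0, 0], "grip": 0},
    {"slide": [0, 0, -3], "twist": [0, 0, 0], "grip": 0},
    {"slide": [0, 0, -2.5], "twist": [0, 0, -3], "grip": 0},
    {"slide": [0, 0, 0], "twist": [0, 0, -6], "grip": 0},
    {"slide": [0, 0, 0], "twist": [0, 0, -6], "grip": 0},
    {"slide": [0, 0, 0], "twist": [0, 0, -6], "grip": 0},
    {"slide": [0, 0, 0], "twist": [0, 0, -5], "grip": 0},
    {"slide": [0, 0, 0], "twist": [0, 0, -2.3], "grip": 0},
    {"slide": [0, 0, 0], "twist": [0, 0, 0], "grip": 0},
  ],
)

```text
time: 6.65
eef_pos: [0.5186, -0.0248, 0.2009]
eef_rot: [3.141, -0.0, 0.136]
force: [0.1, -0.7, -2.7]
width: 0.158
```

Emit:
play_rows(
  rows=[
    {"slide": [0.1, -1, 0], "twist": [0, 0, 0], "grip": 0},
    {"slide": [0.2, -2, 0], "twist": [0, 0, 0], "grip": 0},
    {"slide": [0.2, -2.5, 0], "twist": [0, 0, 0], "grip": 0},
    {"slide": [0.2, -2.5, 0], "twist": [0, 0, 0], "grip": 0},
    {"slide": [0.2, -2.5, 0], "twist": [0, 0, 0], "grip": 0},
    {"slide": [0.2, -2.5, 0], "twist": [0, 0, 0], "grip": 0},
    {"slide": [0.2, -2, 0], "twist": [0, 0, 0], "grip": 0},
    {"slide": [0.1, -1.2, 0], "twist": [0, 0, 0], "grip": 0},
    {"slide": [0, 0, 0], "twist": [0, 0, 0], "grip": 0},
    {"slide": [0, 0, 0], "twist": [0, 0, 0], "grip": 0},
  ],
)

```text
time: 7.9
eef_pos: [0.5105, 0.1371, 0.2003]
eef_rot: [3.141, 0.0, 0.136]
force: [-0.1, -1.2, -2.5]
width: 0.155
```

```bash
python3 - <<'E'
from h import *
import cv2
s=ctrl.get_state();print(s["eef_pos"],s["eef_rot"],s["width"],s["force"],s["torque"])
m=ctrl.camera_model("wrist")
cv2.imwrite("pics/w4.png",ctrl.read_camera("wrist")[:,:,::-1])
np.savez("w4.npz",**m)
b=lambda X,Y,z:[[X,Y,z],[X,-Y,z],[-X,-Y,z],[-X,Y,z]]
print(proj("wrist",w([.5023,.3,.137],b(.068,.052,.06)),m).round(0).tolist())
x,y,z=s["eef_pos"]
print(proj("wrist",w([x,y,s["eef_rot"][2]],b(.076,.06,z-.003-.04)),m).round(0).tolist())
E
```

```text
[0.5105316  0.13713374 0.20029287] [3.14119123e+00 1.27319575e-04 1.35901247e-01] 0.1546164422656049 [-0.08241233 -1.20227123 -2.48787521] [-0.00455459  0.01714708 -0.00150249]
[[16.0, 107.0], [142.0, 107.0], [162.0, 256.0], [55.0, 256.0]]
[[163.0, 119.0], [392.0, 119.0], [365.0, 351.0], [189.0, 351.0]]
```

View pics/w4.png

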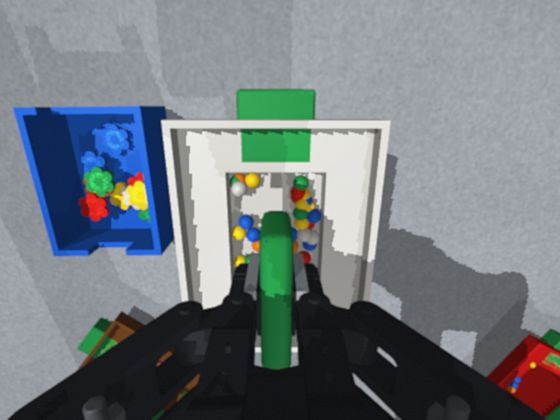

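Emit:
play_rows(
  rows=[
    {"slide": [0.1, -1, 0], "twist": [0, 0, 0], "grip": 0},
    {"slide": [0.2, -2, 0], "twist": [0, 0, 0], "grip": 0},
    {"slide": [0.3, -2.5, 0], "twist": [0, 0, 0], "grip": 0},
    {"slide": [0.3, -2.5, 0], "twist": [0, 0, 0], "grip": 0},
    {"slide": [0.2, -2.5, 0], "twist": [0, 0, 0], "grip": 0},
    {"slide": [0.2, -2.5, 0], "twist": [0, 0, 0], "grip": 0},
    {"slide": [0.2, -2, 0], "twist": [0, 0, 0], "grip": 0},
    {"slide": [0.1, -1.2, 0], "twist": [0, 0, 0], "grip": 0},
    {"slide": [0, 0, 0], "twist": [0, 0, 0], "grip": 0},
    {"slide": [0, 0, 0], "twist": [0, 0, 0], "grip": 0},
  ],
)

```text
time: 9.2
eef_pos: [0.5045, 0.2996, 0.2002]
eef_rot: [3.141, 0.0, 0.136]
force: [0.7, 0.5, -2.4]
width: 0.154
```

```bash
python3 - <<'E'
from h import *
import cv2
s=ctrl.get_state();print(s["eef_pos"],s["eef_rot"])
for n in("side","top"):
    im=ctrl.read_camera(n)[:,:,::-1]; cv2.imwrite(f"pics/{n}5.png",im)
    c=im[150:260,90:200] if n=="top" else im[220:380,150:320]
    cv2.imwrite(f"pics/{n}5z.png",cv2.resize(c,None,fx=3.4,fy=3.4,interpolation=cv2.INTER_CUBIC))
E
```

```text
[0.50445413 0.29963332 0.20021534] [3.14105714e+00 2.42663511e-04 1.35782685e-01]
```

View pics/side5z.png

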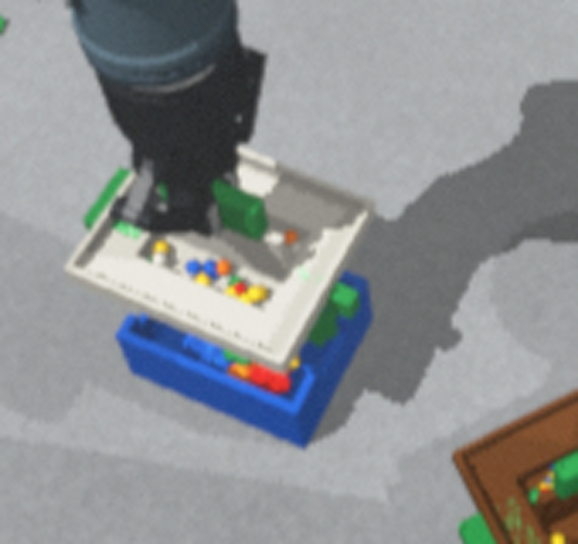

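View pics/top5z.png

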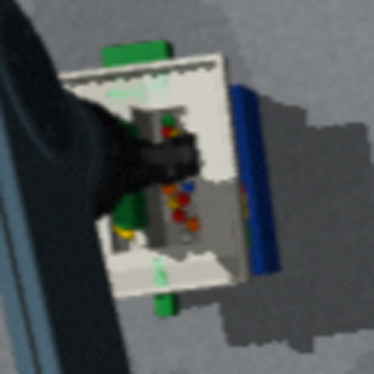

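Emit:
play_rows(
  rows=[
    {"slide": [0, 0, 0.8], "twist": [0, 0, 0], "grip": 0},
    {"slide": [0, 0, 1.2], "twist": [0, 0, 0], "grip": 0},
    {"slide": [0, 0, 1.2], "twist": [0, 0, 0], "grip": 0},
    {"slide": [0, 0, 1.2], "twist": [0, 0, 0], "grip": 0},
    {"slide": [0, 0, 1], "twist": [0, 0, 0], "grip": 0},
    {"slide": [0, 0, 0.6], "twist": [0, 0, 0], "grip": 0},
    {"slide": [0, 0, 0.4], "twist": [0, 0, 0], "grip": 0},
    {"slide": [0, 0, 0.4], "twist": [0, 0, 0], "grip": 0},
    {"slide": [0, 0, 0.3], "twist": [0, 0, 0], "grip": 0},
    {"slide": [0, 0, 0], "twist": [0, 0, 0], "grip": 0},
  ],
)

```text
time: 10.55
eef_pos: [0.5043, 0.3002, 0.1292]
eef_rot: [3.142, 0.0, 0.136]
force: [0.8, 0.5, -2.8]
width: 0.159
```

```bash
python3 - <<'E'
from h import *
import cv2
s=ctrl.get_state();print(s["eef_pos"],s["eef_rot"],s["force"],s["torque"])
for n in("side","top"):
    im=ctrl.read_camera(n)[:,:,::-1]
    c=im[150:260,90:200] if n=="top" else im[220:380,150:320]
    cv2.imwrite(f"pics/{n}6z.png",cv2.resize(c,None,fx=3.4,fy=3.4,interpolation=cv2.INTER_CUBIC))
E
```

```text
[0.50429846 0.30020068 0.12919729] [3.14150955e+00 2.48960144e-04 1.36113933e-01] [ 0.82999074  0.45525564 -2.76080666] [-0.0422079   0.01832101  0.0332714 ]
```

View pics/side6z.png

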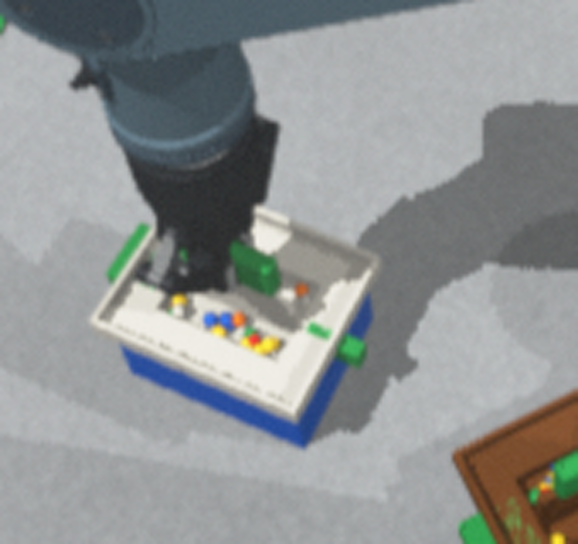

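View pics/top6z.png

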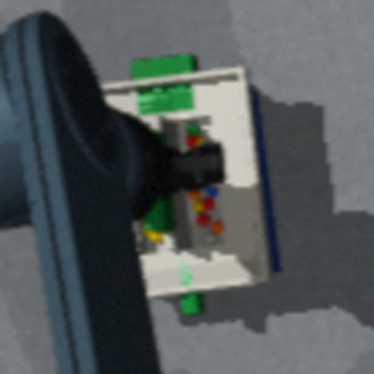

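Emit:
play_rows(
  rows=[
    {"slide": [0, 0, 0.3], "twist": [0, 0, 0], "grip": 0},
    {"slide": [0, 0, 0.2], "twist": [0, 0, 0], "grip": 0},
    {"slide": [0, 0, 0.2], "twist": [0, 0, 0], "grip": 0},
    {"slide": [0, 0, 0.1], "twist": [0, 0, 0], "grip": 0},
    {"slide": [0, 0, 0.1], "twist": [0, 0, 0], "grip": 0},
    {"slide": [0, 0, 0.1], "twist": [0, 0, 0], "grip": 0},
    {"slide": [0, 0, 0], "twist": [0, 0, 0], "grip": 0},
    {"slide": [0, 0, 0], "twist": [0, 0, 0], "grip": 0},
    {"slide": [0, 0, 0], "twist": [0, 0, 0], "grip": 0},
    {"slide": [0, 0, 0], "twist": [0, 0, 0], "grip": 0},
  ],
)

```text
time: 11.9
eef_pos: [0.5044, 0.3004, 0.1198]
eef_rot: [-3.141, -0.0, 0.136]
force: [-4.1, 0.8, 5.8]
width: 0.155
```

Emit:
play_rows(
  rows=[
    {"slide": [0, 0, 0], "twist": [0, 0, 0], "grip": 2},
    {"slide": [0, 0, 0], "twist": [0, 0, 0], "grip": 2.5},
    {"slide": [0, 0, 0], "twist": [0, 0, 0], "grip": 3},
    {"slide": [0, 0, 0], "twist": [0, 0, 0], "grip": 3.5},
    {"slide": [0, 0, 0], "twist": [0, 0, 0], "grip": 4},
    {"slide": [0, 0, 0], "twist": [0, 0, 0], "grip": 4},
    {"slide": [0, 0, 0], "twist": [0, 0, 0], "grip": 4},
    {"slide": [0, 0, -0.5], "twist": [0, 0, 0], "grip": 4},
    {"slide": [0, 0, -1.5], "twist": [0, 0, 0], "grip": 4},
    {"slide": [0, 0, -2], "twist": [0, 0, 0], "grip": 4},
  ],
)

```text
time: 13.15
eef_pos: [0.5043, 0.3002, 0.1604]
eef_rot: [3.142, 0.0, 0.136]
force: [-0.3, -0.2, 0.3]
width: 0.47
```

Emit:
play_rows(
  rows=[
    {"slide": [0, 0, -2], "twist": [0, 0, 0], "grip": 4},
    {"slide": [0, 0, -2], "twist": [0, 0, 0], "grip": 4},
    {"slide": [0, 0, -3], "twist": [0, 0, 0], "grip": 4},
    {"slide": [0, 0, -3], "twist": [0, 0, 0], "grip": 4},
    {"slide": [-2, 2, 0], "twist": [0, 0, 0], "grip": 4},
    {"slide": [-2, 4, 0], "twist": [0, 0, 0], "grip": 4},
    {"slide": [-2, 4, 0], "twist": [0, 0, 0], "grip": 4},
    {"slide": [0, 2, 0], "twist": [0, 0, 0], "grip": 4},
    {"slide": [0, 0, 0], "twist": [0, 0, 0], "grip": 4},
    {"slide": [0, 0, 0], "twist": [0, 0, 0], "grip": 4},
  ],
)

```text
time: 14.4
eef_pos: [0.4615, 0.1737, 0.26]
eef_rot: [-3.141, -0.001, 0.136]
force: [0.3, 0.3, -0.3]
width: 0.467
```

```bash
python3 - <<'E'
from h import *
import cv2
s=ctrl.get_state();print(s["eef_pos"],s["eef_rot"],s["force"])
for n in("side","top","wrist"):
    m=ctrl.camera_model(n);im=ctrl.read_camera(n)[:,:,::-1]
    cv2.imwrite(f"pics/{n}7.png",im)
    p=[.5033,.3,.137];b=lambda X,Y,z:[[X,Y,z],[X,-Y,z],[-X,-Y,z],[-X,Y,z]]
    print(n,proj(n,w(p,b(.076,.06,.076)),m).round(0).tolist())
    if n!="wrist":
        c=im[150:260,90:200] if n=="top" else im[220:380,150:320]
        cv2.imwrite(f"pics/{n}7z.png",cv2.resize(c,None,fx=3.4,fy=3.4,interpolation=cv2.INTER_CUBIC))
E
```

```text
[0.46146451 0.17370495 0.26003587] [-3.14107236e+00 -1.14579061e-03  1.35877619e-01] [ 0.30081189  0.30632982 -0.33424937]
side [[176.0, 316.0], [204.0, 274.0], [261.0, 297.0], [236.0, 343.0]]
top [[112.0, 177.0], [162.0, 171.0], [170.0, 233.0], [120.0, 240.0]]
wrist [[79.0, 45.0], [211.0, 45.0], [221.0, 205.0], [108.0, 205.0]]
```

View pics/side7z.png

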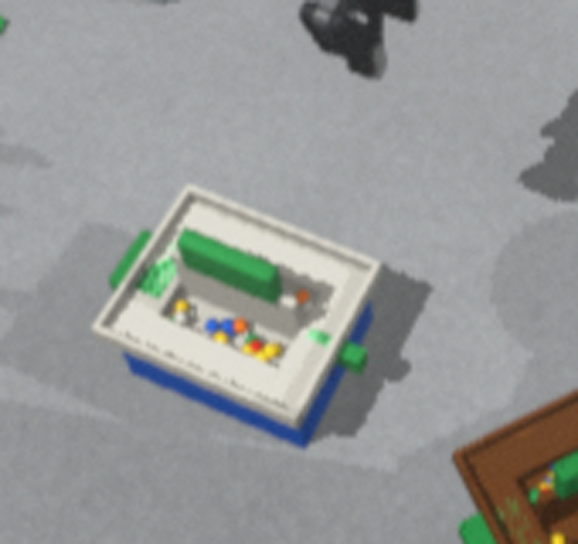

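View pics/top7z.png

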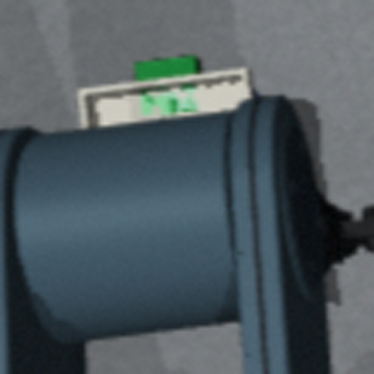

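View pics/wrist7.png

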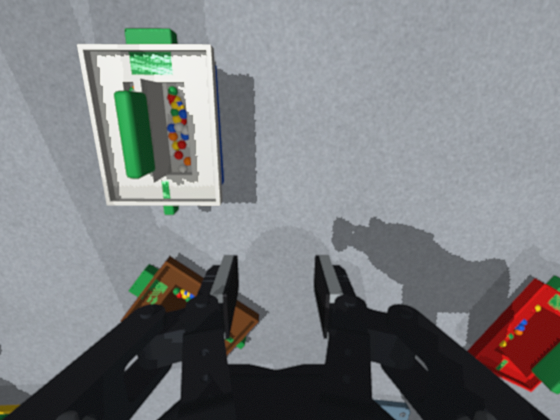

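```bash
python3 - <<'E'
from station import ctrl
print(ctrl.hand_in())
E
```

```text
the job is handed in; nothing more can be done
None
```

The green-gripped tray is on the blue box with its broad lug in the broad notch and its slim lug in the slim notch. I let go, backed the arm away and handed the job in at about 14.6 s of the 38 s.

**Seating checks:**
- **Contact height:** the tray met the rim at a TCP height of 0.120 m, against 0.119 m expected. The upward contact force was about 8 N. I then released the tray.
- **Position:** after release, the flange corners were within 1 px of the seated prediction in the wrist picture and about 2 px in the side picture. A tray caught on its lugs would sit about 16 mm higher.
- **Top camera:** the arm hid most of the tray in the last picture, so that view confirmed only the far end.

**One disagreement:** the top and side cameras differed by about 7 mm in x when I first located the tray and box. I used the middle value, which the wrist pictures matched to about 1 mm. That is well inside the 12 mm play.

**Other objects:** I did not touch the orange-gripped tray, the bottle or the look-alikes. I took no final picture to measure that they had not moved.

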